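# Level the pouring stand and hold the spirit level down

### The arm

A 6-joint arm with a two-finger parallel gripper is mounted at the origin on a cart in front of the work surface, level with it; the furniture and walls round the work are solid. World frame = base frame: x ahead of the robot, y to its left, z up, the work surface at z = 0. Lengths are in m, angles in rad, forces in N, time in s.
With the tool pointing down it reaches from about 0.375 to 0.925 m from the base axis. Payload 5.7 kg.
Tool frame: the origin (TCP) lies on the front face of the gripper's body, between the roots of the fingers; the fingertips stand 80 mm ahead of it and the grasp point (between the pads) lies 61 mm ahead of it (env.tcp_to_grasp is the distance from the TCP to the grasp point, in m); z points along the fingers, y is the line along which they close (so a half turn about z gives the same grasp; the last joint's range is limited). The gripper opens to 88 mm and grips with 3 to 60 N. Pads are 20 mm wide; open, the fingers measure 115 mm over their backs; the gripper's body (75 mm by 178 mm) begins 61 mm behind the grasp point.
Start: joints at [-1.356, 0.359, 1.51, -0, 1.272, -0.115], TCP at [0.194, -0.568, 0.303] pointing down, gripper open.
Joint ranges: [-2.97, 2.97], [-1.01, 2.36], [0.21, 2.38], [-0.96, 4.11], [0.2, 2.71], [-2.98, 2.98]. Speed limits (rad/s): [2.39, 2.39, 3.14, 3.14, 3.14, 3.14].

### API

Orientations are given as a unit quaternion [x, y, z, w].
In Python, from rig import env, snapshot, camera_params, order, spot_in, masks_of gives the robot as it stands.
- The arm moves only by the tool step_arm, never from a script. Its argument "motion" is a list of rows, each a list of 7 numbers: the turn, a rotation vector about the tool's x, y, z in rad, then the shift along the tool's x, y, z in cm, then the opening in per cent of the stroke, from 0 (shut) to 100 (fully open). In form: [[wx, wy, wz, x, y, z, grip], ...]. A call has 1 to 8 rows; each row shifts and turns the commanded pose from where the row before left it, along the tool's axes as they then stand; what a row does not reach is not made up. A row lasts 1/10 s, in which the tool goes at most 50 mm and 8.59 degrees, less where a joint would pass 70% of its speed; a pose out of reach is approached as far as the arm can. A call is refused whole if a number of a shift passes 5 or a number of a turn 0.15, either way. A call with a gripper value outside its range is refused whole. The fingers move at their own pace and stop on an object; "newtons" is the grip in N (left out, the last holds). Time passes only in rows, so rows that do not move let the fingers close. It gives the time, the measured TCP pose, the force, the opening and the grip force at its end, in the units of the state.
- env.observe(): the state, without advancing time (a new reading comes with each control period).
- snapshot(name): name is "scene" or "top" or "wrist"; returns the picture (384x512x3 uint8, blue, green, red); there is no depth.
- camera_params(name): a dict with "camera_matrix" (3x3 intrinsics, pixels), "pose" (4x4, takes a point from camera to world coordinates). Camera axes: x right, y down, z forward; pixel columns grow to the right and rows downward; lengths in m; the calibration is good to about 2 mm. A picture is of the moment at which its call begins: read the wrist's pose just before it. camera_params takes no time and is no camera call; for the wrist camera it gives the pose at the moment of the call.
- order.sign_off(): hands the job in; it is judged then, once.
Trained networks look in the newest picture that a camera, given by its name, has taken for a name from the list of things; names that differ only in an ending like _2 or _b are one class to them, and where a whole thing is asked for, a point or a joint stands for the part that bears it (a point fixed in the world has none). Each returns a list of dicts, best first, with "conf" (0 to 1); they miss things now and then, are a little off and sometimes report something else, mostly with a low value. They report only what shows in the picture. A call takes as long as a camera call.
- spot_in(camera, label): "bbox" ([left, top, right, bottom] in pixels, round what is visible of it).
- masks_of(camera, label): "mask" (384x512 bool, what is visible of it) and "bbox" ([left, top, right, bottom] in pixels, round what is visible of it).
The state is a dict: "time": time; "joint_pos": joint angles; "joint_velocities": joint speeds; "joint_efforts": joint torques, N m; "ee_pos": TCP position; "eef_rot": TCP orientation; "contact_force": force on the tool from outside, world axes, zero at the start; "torque": the same for the moment, N m; "gripper_width": finger opening in m; "grip_force": force on a finger pad.
Only numpy, scipy, OpenCV 4.12 (cv2) and the standard library are available. Lean on these libraries where they do the work, as an engineer would, in place of code of your own. Each camera call takes 0.05 s, during which the arm holds its last target. There are 200 camera calls.

### The job

Before wax is poured into the mould, the pouring stand must be level: lay the yellow spirit level flat on the bare strip of the plate beside the teal mould, along the plate's length, and let go, then turn the black knob of the screw foot until the bubble stands between the two lines. The plate sits on rubber and settles under load, so press down on top of the level with about 10 N (a kilogram) and make sure that the bubble is still between the lines, turning the knob again if it is not; finish while still pressing the level down on the plate like this, and do not disturb the things standing around.

Things in the scene. Friction and masses are not known exactly. Their poses are not given: they have to be found in the camera images.
- level: yellow pocket spirit level with black ends, loose, about 0.15 kg, 120 x 22 x 28 mm (length, width, height). Origin: centre of its underside; x along its length, z up. Flat sides, can be gripped anywhere along the length. The ends of its top are solid with black thumb pads, centred 40 mm from the middle, to press on.
- bubble (a joint): place of the pale bubble in the vial: 0 = centred, 0.01 for each mm along the level's own +x (a bow of 0.1 m radius, in rad). It runs to the higher end, 6 rad (0.6 m) per rad of tilt of the level (limit +-0.16), and settles within 0.5 s. The bubble is 10 mm long and the two black lines 14 mm apart: it stands between them while the value lies within +-0.02
- plate_spot (a point): centre of the bare strip of the plate (grey mat), on the surface, about 30 mm above the table. x axis: across the plate to the mould; y: along the plate's length, away from the screw foot; z up. The plate is 180 mm (x) by 200 mm (y); this point lies 50 mm from the long edge on the -x side and 100 mm from both ends
- plate: plate of the pouring stand; axes as plate_spot, origin low down on its tilt line. It tilts only lengthwise, about a line along x through the two fixed feet, 85 mm from plate_spot on the +y side. It sits on rubber: 10 N pressed at plate_spot tips the screw foot's end down by about 0.0017 rad (1 mm of bubble). The stand does not slide on the table; its place and yaw vary
- knob_grip (a point): point on the upright axis of the screw foot's black fluted round knob (35 mm across, from 44 to 66 mm above the table), at the height to grip, 57 mm above the table; 25 mm beyond the end of the plate, on its middle line. Turned clockwise seen from above it raises this end of the plate by 8 mm a full turn (0.00606 rad of plate tilt per rad of knob), anticlockwise lowers it
- beaker: small beaker with some wax, loose bystander, 56 mm wide, 74 mm high; origin at the centre of its underside
- candle: candle tumbler, loose bystander, 66 mm wide, 70 mm high; origin at the centre of its underside
- spool: wooden spool of wick, loose bystander, 60 mm wide, 50 mm high; origin at the centre of its underside
- vial (a point): middle of the level's top face, 28 mm above its underside, axes as the level's; the clear vial lies along x under a closed, flush window in the middle 48 mm
- mould_top (a point): middle of the top of the teal silicone mould, fixed on the plate 85 mm to the +x side of plate_spot: 62 mm (x) by 130 mm (y), 24 mm high
- screw_foot (a point): foot of the screw on the table, under the knob, 210 mm along -y from the tilt line. Round the spindle is a steel lug (up to 20 mm above the table within 17 mm, to 24 mm within 10 mm). The knob itself does not rise or fall, needs about 0.06 N m, stays where it is left and turns more than 3 rad either way

How it is judged:
By the outcome, as a careful person would: the job done as asked, in the order asked, and still so for the second after the job is handed in, while the arm keeps its last pose, push and grip.
It also fails if it takes over 72 s, if anything falls off the work surface, if the arm or the gripper's body presses on something with over 40 N, if the wrist force passes 120 N, or if a joint passes its speed limit or range.

## Working session

There is one attempt and no reset: what is moved stays moved. The work goes in short steps, Python scripts to look and compute and a tool call to move; the robot and the scene stay as the last step left them, time stands still between calls to the robot, and variables do not carry over. Pictures are saved under pics/ and viewed, at most 10 in all, crops included, and the job is handed in when it is done.

Besides the shell and the picture viewer there is one more tool, called after "Call:" by a JSON object that holds its "name" and its "arguments". step_arm: Moves the arm, as the interface text tells. Its arguments: {"type":"object","properties":{"motion":{"type":"array","items":{"type":"array","items":{"type":"number"}}},"newtons":{"type":"number"}},"required":["motion"]}

```bash
ls; mkdir -p pics; cat > h.py <<'E'
import numpy as np,cv2
from rig import env,snapshot,camera_params,order,spot_in,masks_of
def ray(cam,uv,z,P=None):
    P=P or camera_params(cam);K=P["camera_matrix"];T=np.array(P["pose"])
    d=T[:3,:3]@np.linalg.inv(K)@np.array([uv[0],uv[1],1.]);o=T[:3,3]
    return o+d*(z-o[2])/d[2]
def proj(cam,p,P=None):
    P=P or camera_params(cam);T=np.array(P["pose"]);c=T[:3,:3].T@(np.array(p)-T[:3,3]);q=np.array(P["camera_matrix"])@c
    return q[:2]/q[2]
E
python3 - <<'E'
from h import *
for c in ["top","scene"]:
    im=snapshot(c);cv2.imwrite(f"pics/{c}0.png",im)
    print(c,np.array(camera_params(c)["pose"])[:3,3].round(3))
    for l,z in [("level",.028),("knob_grip",.066),("mould_top",.054),("beaker",.074),("candle",.07),("spool",.05),("plate",.03)]:
        for m in masks_of(c,l)[:2]:
            cnt=max(cv2.findContours(m["mask"].astype(np.uint8),0,2)[0],key=cv2.contourArea)
            (cc,wh,a)=cv2.minAreaRect(cnt);b=cv2.boxPoints((cc,wh,a))
            print(l,round(m["conf"],2),np.round(m["bbox"]),np.round(cc),ray(c,cc,z)[:2].round(3),[ray(c,p,z)[:2].round(3).tolist() for p in b] if l in("level","mould_top","plate") else "")
o=env.observe();print(o["time"],o["ee_pos"],o["eef_rot"],o["gripper_width"])
E
```

```text
pics
top [0.518 0.113 1.226]
level 0.51 [308. 234. 345. 245.] [327. 239.] [ 0.463 -0.137] [[0.463, -0.074], [0.488, -0.195], [0.463, -0.2], [0.438, -0.079]]
knob_grip 0.46 [201. 213. 217. 221.] [208. 216.] [0.539 0.271] 
knob_grip 0.22 [140. 185. 204. 241.] [173. 212.] [0.551 0.387] 
mould_top 0.56 [142. 182. 207. 244.] [172. 212.] [0.55  0.391] [[0.471, 0.497], [0.648, 0.488], [0.631, 0.283], [0.454, 0.296]]
beaker 0.79 [357. 179. 374. 197.] [363. 188.] [ 0.635 -0.249] 
candle 0.55 [324. 184. 346. 205.] [336. 192.] [ 0.62  -0.157] 
spool 0.73 [212. 147. 229. 164.] [219. 156.] [0.746 0.238] 
plate 0.62 [144. 183. 205. 240.] [173. 212.] [0.551 0.395] [[0.471, 0.5], [0.65, 0.489], [0.632, 0.288], [0.453, 0.302]]
scene [-0.079  0.531  0.99 ]
level 0.88 [358. 176. 395. 209.] [375. 191.] [ 0.454 -0.131] [[0.458, -0.066], [0.485, -0.203], [0.45, -0.198], [0.425, -0.064]]
knob_grip 0.62 [215. 225. 231. 242.] [223. 232.] [0.532 0.272] 
beaker 0.56 [358. 113. 377. 145.] [368. 129.] [ 0.612 -0.23 ] 
candle 0.81 [336. 130. 361. 165.] [348. 146.] [ 0.59  -0.143] 
spool 0.71 [186. 162. 210. 192.] [196. 179.] [0.726 0.242] 
plate 0.77 [124. 219. 226. 310.] [174. 259.] [0.549 0.395] [[0.652, 0.49], [0.642, 0.273], [0.449, 0.304], [0.468, 0.5]]
0.8 [ 0.19427496 -0.56766227  0.30265183] [ 9.86434839e-01  1.64153305e-01 -1.38147711e-05 -1.46111268e-05] 0.08778633545368028
```

```bash
python3 - <<'E'
import cv2,numpy as np
a=cv2.imread("pics/top0.png")[130:270,120:390];b=cv2.imread("pics/scene0.png")[90:330,100:420]
a=cv2.resize(a,(579,300),interpolation=cv2.INTER_CUBIC);b=cv2.resize(b,(400,300))
c=np.zeros((600,579,3),np.uint8);c[:300]=a;c[300:,:400]=b
cv2.imwrite("pics/c0.png",c)
E
```

```text
(no output)
```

View pics/c0.png

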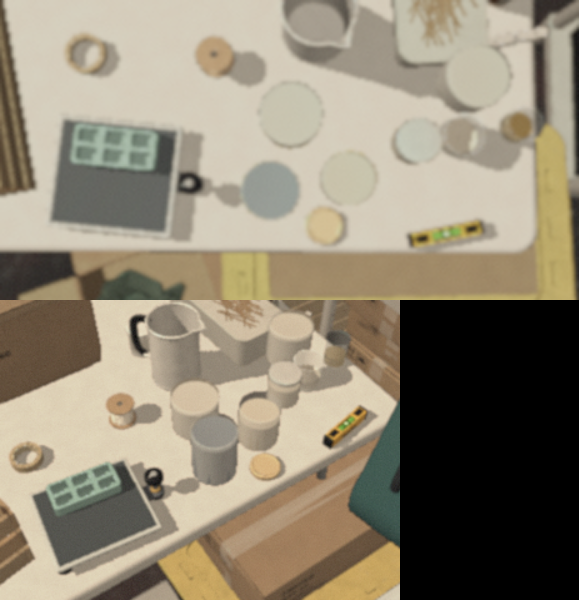

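The overview shows the plate at lower left with its mould on the +x side, the knob at about px (208,216) and the level at about (327,239) near the front edge. The canisters stand between them. My measured plate corners, mould and knob agree with the sizes given.

```bash
cat >> h.py <<'E'
from scipy.spatial.transform import Rotation as R
def plan(xyz,yaw=None,n=8,grip=100,pose=None):
    """rows to bring TCP to xyz with tool y axis at world angle yaw (mod pi), tool kept pointing down"""
    o=env.observe();p=np.array(o["ee_pos"]) if pose is None else pose[0];r=R.from_quat(o["eef_rot"]) if pose is None else pose[1]
    y=r.as_matrix()[:,1];a=np.arctan2(y[1],y[0]);d=0 if yaw is None else (yaw-a+np.pi/2)%np.pi-np.pi/2
    tgt=R.from_euler("z",a+d-np.pi/2)*R.from_euler("x",np.pi)
    tgt=R.from_matrix(np.array([[np.sin(a+d),np.cos(a+d),0],[-np.cos(a+d),np.sin(a+d),0],[0,0,-1]]).round(12))
    w=(r.inv()*tgt).as_rotvec()/n;s=(np.array(xyz)-p)/n*100
    rows=[]
    for i in range(n):
        rows.append([*w.round(3),*(r.inv().apply(s)).round(2),grip]);r=r*R.from_rotvec(w)
    print("now",p.round(4),"yaw",a.round(3),"d",d.round(3));print(str(rows).replace("np.float64","").replace("(","").replace(")",""))
def st():
    o=env.observe();print("t",round(o["time"],2),"p",np.round(o["ee_pos"],4),"F",np.round(o["contact_force"],1),"w",round(o["gripper_width"],4),"g",round(o["grip_force"],1),"j",np.round(o["joint_pos"],2))
E
python3 - <<'E'
from h import *
r=env.observe()["eef_rot"];print(R.from_quat(r).as_matrix().round(2))
plan([.463,-.137,.26],.2,14)
E
```

```text
[[ 0.95  0.32 -0.  ]
 [ 0.32 -0.95  0.  ]
 [-0.   -0.   -1.  ]]Traceback (most recent call last):
  File "<stdin>", line 3, in <module>
  File "h.py", line 16, in plan
    tgt=R.from_matrix(np.array([[np.sin(a+d),np.cos(a+d),0],[-np.cos(a+d),np.sin(a+d),0],[0,0,-1]]).round(12))
  File "scipy/spatial/transform/_rotation.pyx", line 1143, in scipy.spatial.transform._rotation.Rotation.from_matrix
ValueError: Non-positive determinant (left-handed or null coordinate frame) in rotation matrix 0: [[ 0.19866933  0.98006658  0.        ]
 [-0.98006658  0.19866933  0.        ]
 [ 0.          0.         -1.        ]].
```

```bash
sed -i '/euler("z"/d; s/\[\[np.sin(a+d),np.cos(a+d),0\],\[-np.cos(a+d)/[[-np.sin(a+d),np.cos(a+d),0],[np.cos(a+d)/' h.py
python3 - <<'E'
from h import *
plan([.463,-.137,.26],.2,14)
E
```

```text
now [ 0.1943 -0.5677  0.3027] yaw -1.241 d 1.441
[[-0.0, -0.0, -0.103, 2.81, -2.29, 0.3, 100], [-0.0, -0.0, -0.103, 3.03, -1.99, 0.3, 100], [-0.0, -0.0, -0.103, 3.22, -1.67, 0.3, 100], [-0.0, -0.0, -0.103, 3.37, -1.33, 0.3, 100], [-0.0, -0.0, -0.103, 3.49, -0.97, 0.3, 100], [-0.0, -0.0, -0.103, 3.57, -0.61, 0.3, 100], [-0.0, -0.0, -0.103, 3.62, -0.24, 0.3, 100], [-0.0, -0.0, -0.103, 3.62, 0.14, 0.3, 100], [-0.0, -0.0, -0.103, 3.59, 0.51, 0.3, 100], [-0.0, -0.0, -0.103, 3.52, 0.87, 0.3, 100], [-0.0, -0.0, -0.103, 3.41, 1.23, 0.3, 100], [-0.0, -0.0, -0.103, 3.27, 1.57, 0.3, 100], [-0.0, -0.0, -0.103, 3.09, 1.9, 0.3, 100], [-0.0, -0.0, -0.103, 2.88, 2.21, 0.3, 100]]
```

Call:
{"name": "step_arm", "arguments": {"motion": [[0,0,-0.103,2.8,-2.3,0.3,100],[0,0,-0.103,3.0,-2.0,0.3,100],[0,0,-0.103,3.2,-1.7,0.3,100],[0,0,-0.103,3.4,-1.3,0.3,100],[0,0,-0.103,3.5,-1.0,0.3,100],[0,0,-0.103,3.6,-0.6,0.3,100],[0,0,-0.103,3.6,-0.2,0.3,100],[0,0,-0.103,3.6,0.1,0.3,100]]}}

```text
time: 1.6
ee_pos: [0.3479, -0.3202, 0.2788]
eef_rot: [0.837, 0.547, 0.0, 0.0]
contact_force: [0.3, 0.6, 0.1]
gripper_width: 0.0878
grip_force: 0.0
```

Call:
{"name": "step_arm", "arguments": {"motion": [[0,0,-0.103,3.6,0.5,0.3,60],[0,0,-0.103,3.5,0.9,0.3,60],[0,0,-0.103,3.4,1.2,0.3,60],[0,0,-0.103,3.3,1.6,0.3,60],[0,0,-0.103,3.1,1.9,0.3,60],[0,0,-0.103,2.9,2.2,0.3,60],[0,0,0,0,0,0,60],[0,0,0,0,0,0,60]]}}

```text
time: 2.4
ee_pos: [0.4623, -0.1358, 0.2607]
eef_rot: [0.632, 0.775, -0.0, -0.0]
contact_force: [-0.1, 0.6, 0.1]
gripper_width: 0.0526
grip_force: 0.0
```

```bash
cat > lv.py <<'E'
from h import *
def level(z,cam="wrist",name=None):
    P=camera_params(cam);im=snapshot(cam)
    if name: cv2.imwrite(name,im)
    ms=masks_of(cam,"level")
    for m in ms[:2]:
        cnt=max(cv2.findContours(m["mask"].astype(np.uint8),0,2)[0],key=cv2.contourArea)
        cc,wh,a=cv2.minAreaRect(cnt);b=cv2.boxPoints((cc,wh,a));w=[ray(cam,p,z,P) for p in b]
        c=np.mean(w,0);e=sorted([w[1]-w[0],w[2]-w[1]],key=np.linalg.norm);d=e[1]
        print("level",round(m["conf"],2),np.round(m["bbox"]),"c",c[:2].round(4),"len",[np.linalg.norm(x).round(3) for x in e],"across yaw",((np.arctan2(d[1],d[0])+np.pi/2+np.pi/2)%np.pi-np.pi/2).round(3))
    return P,im
E
python3 - <<'E'
from lv import *
st();level(.028,name="pics/w1.png")
print(camera_params("wrist")["pose"])
E
```

```text
t 2.4 p [ 0.4623 -0.1358  0.2607] F [-0.1  0.6  0.1] w 0.0526 g 0.0 j [-0.43  0.24  1.81 -0.    1.09 -0.63]
level 0.75 [250. 129. 266. 222.] c [ 0.4625 -0.1399] len [np.float64(0.022), np.float64(0.121)] across yaw 0.212
[[ 0.98010485  0.1903705   0.05615655  0.44616627]
 [ 0.19846841 -0.93688508 -0.28784828 -0.05750829]
 [-0.00218559  0.2932668  -0.95602814  0.34285935]
 [ 0.          0.          0.          1.        ]]
```

View pics/w1.png

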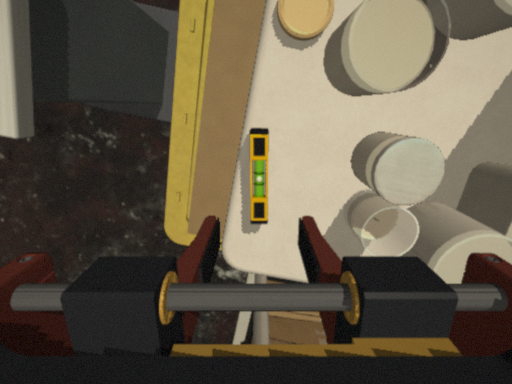

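The wrist view shows the level at px (258,176), upright in the frame, with the bubble window in the middle. The jars at px ≥350 are clear of the fingers.

```bash
python3 - <<'E'
from h import *
plan([.4625,-.139,.084],.21,6,grip=55)
E
```

```text
now [ 0.4619 -0.1369  0.2608] yaw 0.2 d 0.01
[[-0.0, 0.0, -0.002, -0.04, 0.0, 2.95, 55], [-0.0, 0.0, -0.002, -0.04, 0.0, 2.95, 55], [-0.0, 0.0, -0.002, -0.04, 0.0, 2.95, 55], [-0.0, 0.0, -0.002, -0.04, 0.0, 2.95, 55], [-0.0, 0.0, -0.002, -0.04, 0.0, 2.95, 55], [-0.0, 0.0, -0.002, -0.04, 0.0, 2.95, 55]]
```

Call:
{"name": "step_arm", "arguments": {"motion": [[0,0,-0.01,-0.2,0,4,55],[0,0,0,0,0,4,55],[0,0,0,0,0,4,55],[0,0,0,0,0,3,55],[0,0,0,0,0,1.7,55],[0,0,0,0,0,1,55],[0,0,0,0,0,0,55],[0,0,0,0,0,0,55]]}}

```text
time: 3.3
ee_pos: [0.4629, -0.1389, 0.0843]
eef_rot: [0.629, 0.777, 0.0, 0.0]
contact_force: [0.0, 0.0, 1.2]
gripper_width: 0.0483
grip_force: 0.0
```

Call:
{"name": "step_arm", "arguments": {"motion": [[0,0,0,0,0,0,10],[0,0,0,0,0,0,10],[0,0,0,0,0,0,10],[0,0,0,0,0,0,10],[0,0,0,0,0,0,10],[0,0,0,0,0,0,10]], "newtons": 20}}

```text
time: 3.9
ee_pos: [0.4629, -0.1382, 0.0842]
eef_rot: [0.629, 0.778, 0.0, 0.0]
contact_force: [0.4, 0.4, 7.0]
gripper_width: 0.022
grip_force: 20.0
```

Call:
{"name": "step_arm", "arguments": {"motion": [[0,0,0,0,0,-1,10],[0,0,0,0,0,-4,10],[0,0,0,0,0,-5,10],[0,0,0,0,0,-5,10],[0,0,0,0,0,-5,10],[0,0,0,0,0,-3,10],[0,0,0,0,0,0,10]]}}

```text
time: 4.6
ee_pos: [0.4645, -0.1389, 0.3187]
eef_rot: [0.629, 0.778, 0.001, 0.005]
contact_force: [-0.4, -0.8, -1.2]
gripper_width: 0.0218
grip_force: 20.0
```

```bash
python3 - <<'E'
from h import *
st()
plan([.513,.36,.31],-.08,14,grip=10)
E
```

```text
t 4.6 p [ 0.4645 -0.1389  0.3187] F [-0.4 -0.8 -1.2] w 0.0218 g 20.0 j [-0.43  0.17  1.73  0.    1.23 -0.64]
now [ 0.4645 -0.1389  0.3187] yaw 0.211 d -0.291
[[0.001, 0.0, 0.021, 3.41, 1.09, 0.05, 10], [0.001, 0.0, 0.021, 3.43, 1.01, 0.05, 10], [0.001, 0.0, 0.021, 3.45, 0.94, 0.05, 10], [0.001, 0.0, 0.021, 3.47, 0.87, 0.05, 10], [0.001, 0.0, 0.021, 3.49, 0.8, 0.05, 10], [0.001, 0.0, 0.021, 3.51, 0.73, 0.05, 10], [0.001, 0.0, 0.021, 3.52, 0.65, 0.06, 10], [0.001, 0.0, 0.021, 3.53, 0.58, 0.06, 10], [0.001, 0.0, 0.021, 3.54, 0.51, 0.06, 10], [0.001, 0.0, 0.021, 3.55, 0.43, 0.06, 10], [0.001, 0.0, 0.021, 3.56, 0.36, 0.06, 10], [0.001, 0.0, 0.021, 3.57, 0.28, 0.06, 10], [0.001, 0.0, 0.021, 3.57, 0.21, 0.06, 10], [0.001, 0.0, 0.021, 3.58, 0.13, 0.06, 10]]
```

Call:
{"name": "step_arm", "arguments": {"motion": [[0,0,0.021,3.4,1.1,0,10],[0,0,0.021,3.4,1.0,0,10],[0,0,0.021,3.4,0.9,0,10],[0,0,0.021,3.5,0.9,0,10],[0,0,0.021,3.5,0.8,0.1,10],[0,0,0.021,3.5,0.7,0.1,10],[0,0,0.021,3.5,0.7,0.1,10],[0,0,0.021,3.5,0.6,0.1,10]]}}

```text
time: 5.4
ee_pos: [0.4898, 0.1471, 0.3082]
eef_rot: [0.692, 0.722, -0.001, -0.001]
contact_force: [1.2, 0.7, -2.0]
gripper_width: 0.0217
grip_force: 20.0
```

Call:
{"name": "step_arm", "arguments": {"motion": [[0,0,0.021,3.5,0.5,0.1,10],[0,0,0.021,3.5,0.4,0.1,10],[0,0,0.021,3.6,0.4,0,10],[0,0,0.021,3.6,0.3,0,10],[0,0,0.021,3.6,0.2,0,10],[0,0,0.021,2.6,0.1,0,10],[0,0,0,0,0,0,10],[0,0,0,0,0,0,10]]}}

```text
time: 6.2
ee_pos: [0.5105, 0.3495, 0.306]
eef_rot: [0.735, 0.678, -0.002, -0.0]
contact_force: [-1.1, -0.1, -1.5]
gripper_width: 0.0219
grip_force: 20.0
```

```bash
python3 - <<'E'
from h import *
st()
P=camera_params("wrist");im=snapshot("wrist");cv2.imwrite("pics/w2.png",im)
for l,z in [("mould_top",.054),("plate",.03),("knob_grip",.066)]:
    for m in masks_of("wrist",l)[:2]:
        cnt=max(cv2.findContours(m["mask"].astype(np.uint8),0,2)[0],key=cv2.contourArea)
        cc,wh,a=cv2.minAreaRect(cnt);b=cv2.boxPoints((cc,wh,a));w=[ray("wrist",p,z,P)[:2].round(3).tolist() for p in b]
        print(l,round(m["conf"],2),np.round(m["bbox"]),ray("wrist",cc,z,P).round(3),w)
E
```

```text
t 6.2 p [0.5105 0.3495 0.306 ] F [-1.1 -0.1 -1.5] w 0.0219 g 20.0 j [ 0.49  0.38  1.46 -0.    1.3   0.57]
mould_top 0.61 [219.  48. 367. 205.] [0.552 0.404 0.054] [[0.448, 0.313], [0.475, 0.497], [0.64, 0.48], [0.643, 0.293]]
plate 0.66 [214.  52. 361. 200.] [0.555 0.401 0.03 ] [[0.443, 0.304], [0.472, 0.5], [0.649, 0.483], [0.652, 0.284]]
knob_grip 0.55 [284. 216. 300. 237.] [0.55  0.278 0.066] [[0.536, 0.291], [0.55, 0.298], [0.564, 0.264], [0.55, 0.257]]
```

View pics/w2.png

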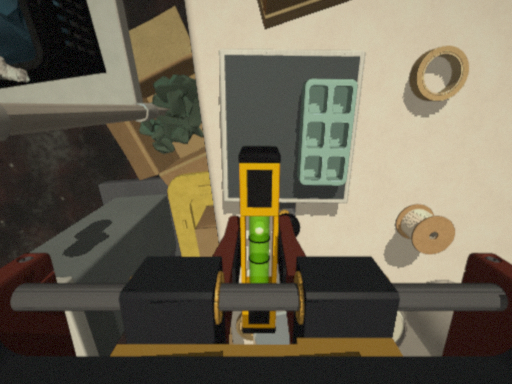

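The wrist view shows the held level. The plate's corners are at about (222,51), (365,53), (350,203) and (224,201), the mould is at (305..355, 79..186), and the knob is half hidden at (290,222).

```bash
python3 - <<'E'
from h import *
P=camera_params("wrist")
for uv in [(222,51),(365,53),(350,203),(224,201)]: print(ray("wrist",uv,.03,P)[:2].round(4))
for uv in [(305,79),(355,79),(347,186),(300,184)]: print("m",ray("wrist",uv,.054,P)[:2].round(4))
im=cv2.imread("pics/top0.png")
g=cv2.resize(im[172:252,130:225],None,fx=6,fy=6,interpolation=cv2.INTER_CUBIC);cv2.imwrite("pics/t1.png",g)
plan([.5105,.39,.15],-.085,8,10)
E
```

```text
[0.4778 0.4969]
[0.6526 0.4799]
[0.6376 0.284 ]
[0.4563 0.3021]
m [0.5742 0.4545]
m [0.6329 0.4496]
m [0.6253 0.3181]
m [0.5634 0.326 ]
now [0.5113 0.3485 0.3073] yaw -0.084 d -0.001
[[-0.0, 0.0, 0.0, 0.52, -0.05, 1.97, 10], [-0.0, 0.0, 0.0, 0.52, -0.05, 1.97, 10], [-0.0, 0.0, 0.0, 0.52, -0.05, 1.97, 10], [-0.0, 0.0, 0.0, 0.52, -0.05, 1.97, 10], [-0.0, 0.0, 0.0, 0.52, -0.05, 1.97, 10], [-0.0, 0.0, 0.0, 0.52, -0.05, 1.97, 10], [-0.0, 0.0, 0.0, 0.52, -0.05, 1.97, 10], [-0.0, 0.0, 0.0, 0.52, -0.05, 1.97, 10]]
```

View pics/t1.png

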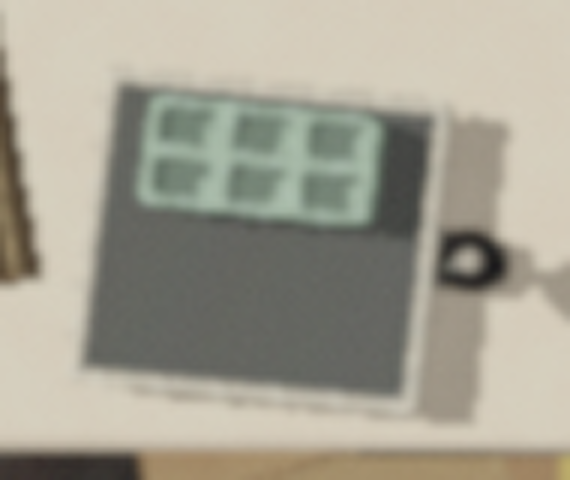

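```bash
python3 - <<'E'
from h import *
plan([.514,.395,.119],-.096,6,10)
E
```

```text
now [0.5113 0.3485 0.3073] yaw -0.084 d -0.012
[[-0.0, 0.0, 0.002, 0.78, -0.02, 3.14, 10], [-0.0, 0.0, 0.002, 0.78, -0.02, 3.14, 10], [-0.0, 0.0, 0.002, 0.78, -0.02, 3.14, 10], [-0.0, 0.0, 0.002, 0.78, -0.02, 3.14, 10], [-0.0, 0.0, 0.002, 0.78, -0.02, 3.14, 10], [-0.0, 0.0, 0.002, 0.78, -0.03, 3.14, 10]]
```

Call:
{"name": "step_arm", "arguments": {"motion": [[0,0,0.012,1.5,-0.1,3,10],[0,0,0,1.6,0,4,10],[0,0,0,1.6,0,4,10],[0,0,0,0,0,4,10],[0,0,0,0,0,2.5,10],[0,0,0,0,0,1.3,10],[0,0,0,0,0,0,10],[0,0,0,0,0,0,10]]}}

```text
time: 7.2
ee_pos: [0.5157, 0.3965, 0.1209]
eef_rot: [0.74, 0.672, 0.001, 0.0]
contact_force: [0.3, 0.0, -1.3]
gripper_width: 0.0218
grip_force: 20.0
```

Call:
{"name": "step_arm", "arguments": {"motion": [[0,0,0,0,0,0.1,10],[0,0,0,0,0,0.1,10],[0,0,0,0,0,0.1,10],[0,0,0,0,0,0,10]]}}

```text
time: 7.6
ee_pos: [0.5149, 0.3967, 0.1172]
eef_rot: [0.74, 0.673, 0.0, 0.0]
contact_force: [-0.3, -0.6, -1.2]
gripper_width: 0.0216
grip_force: 20.0
```

Call:
{"name": "step_arm", "arguments": {"motion": [[0,0,0,0,0,0.1,10],[0,0,0,0,0,0.1,10],[0,0,0,0,0,0,10]]}}

```text
time: 7.9
ee_pos: [0.5149, 0.3966, 0.1156]
eef_rot: [0.74, 0.673, 0.0, 0.0]
contact_force: [-1.8, -1.8, 5.9]
gripper_width: 0.022
grip_force: 20.0
```

Call:
{"name": "step_arm", "arguments": {"motion": [[0,0,0,0,0,0,45],[0,0,0,0,0,0,45],[0,0,0,0,0,0,45],[0,0,0,0,0,0,45],[0,0,0,0,0,-2,45],[0,0,0,-1,0,-4,45],[0,0,0,-3,0,-3,45],[0,0,0,-3,0,0,45]]}}

```text
time: 8.7
ee_pos: [0.5106, 0.3279, 0.2091]
eef_rot: [0.739, 0.673, 0.004, 0.001]
contact_force: [0.8, -0.3, 0.2]
gripper_width: 0.0394
grip_force: 0.0
```

Call:
{"name": "step_arm", "arguments": {"motion": [[0,0,0,-3,0,0,45],[0,0,0,0,0,0,45],[0,0,0,0,0,0,45]]}}

```text
time: 9.0
ee_pos: [0.5055, 0.2967, 0.2048]
eef_rot: [0.74, 0.672, 0.0, -0.0]
contact_force: [0.1, -0.5, 0.7]
gripper_width: 0.0393
grip_force: 0.0
```

```bash
python3 - <<'E'
from lv import *
st();P,im=level(.058,name="pics/w3.png")
for m in masks_of("wrist","bubble")[:2]:print("b",m["conf"],np.round(m["bbox"]))
for m in masks_of("wrist","knob_grip")[:2]:
    b=m["bbox"];print("knob",m["conf"],np.round(b),ray("wrist",((b[0]+b[2])/2,(b[1]+b[3])/2),.066,P))
E
```

```text
t 9.0 p [0.5055 0.2967 0.2048] F [ 0.1 -0.5  0.7] w 0.0393 g 0.0 j [0.41 0.44 1.65 0.   1.05 0.51]
level 0.58 [244.   0. 272. 158.] c [0.514  0.3932] len [np.float64(0.022), np.float64(0.119)] across yaw -0.081
level 0.26 [198.   0. 412. 189.] c [0.5499 0.3754] len [np.float64(0.149), np.float64(0.158)] across yaw 1.474
knob 0.84 [281. 206. 322. 236.] [0.54181821 0.27404515 0.066     ]
```

View pics/w3.png

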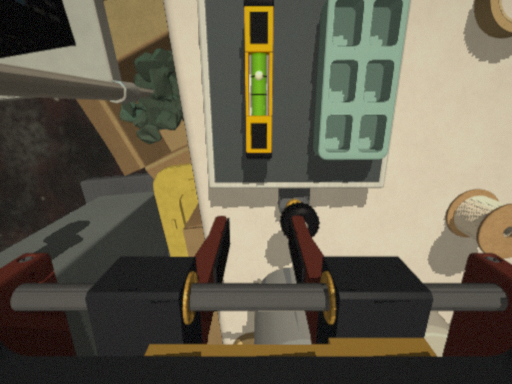

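The level lies flat on the strip beside the mould, its window at px (259,85). The bubble looks to be near (259,75), towards the +y end.

```bash
cat > bub.py <<'E'
from h import *
def rect(P,im,c=(.514,.3932),yaw=-.09,z=.056,s=.25):
    # strip: row direction = +plate y to the right, 64 mm x 30 mm, s mm/px
    ax=np.array([-np.sin(yaw),np.cos(yaw)]);ay=np.array([np.cos(yaw),np.sin(yaw)])
    W,H=int(130/s),int(30/s);src=[];dst=[]
    for a,b in [(-65,-15),(65,-15),(65,15),(-65,15)]:
        p=np.array(c)+ax*a/1e3+ay*b/1e3;src.append(proj("wrist",[*p,z],P));dst.append([(a+65)/s,(b+15)/s])
    return cv2.warpPerspective(im,cv2.getPerspectiveTransform(np.float32(src),np.float32(dst)),(W,H),flags=cv2.INTER_CUBIC)
def look(name):
    P=camera_params("wrist");im=snapshot("wrist");cv2.imwrite(name,im)
    r=rect(P,im);cv2.imwrite(name.replace(".png","r.png"),r);return r
E
python3 - <<'E'
from bub import *
im=cv2.imread("pics/w3.png");r=rect(camera_params("wrist"),im)
cv2.imwrite("pics/r3.png",cv2.resize(r,None,fx=1.5,fy=1.5))
m=r[48:72].astype(int).mean(0)
for i in range(150,370,6):print(round((i*.25-65),1),m[i].round().astype(int).tolist(),end=" ")
E
```

```text
-27.5 [17, 149, 195] -26.0 [14, 168, 218] -24.5 [14, 168, 218] -23.0 [13, 159, 203] -21.5 [30, 167, 125] -20.0 [36, 175, 112] -18.5 [34, 174, 112] -17.0 [33, 174, 112] -15.5 [36, 175, 114] -14.0 [34, 174, 112] -12.5 [35, 173, 113] -11.0 [34, 173, 113] -9.5 [36, 174, 113] -8.0 [34, 173, 112] -6.5 [31, 158, 102] -5.0 [16, 94, 60] -3.5 [35, 175, 114] -2.0 [35, 174, 112] -0.5 [34, 173, 112] 1.0 [35, 173, 111] 2.5 [33, 173, 112] 4.0 [31, 171, 108] 5.5 [59, 165, 122] 7.0 [122, 174, 175] 8.5 [150, 200, 202] 10.0 [168, 217, 210] 11.5 [153, 214, 192] 13.0 [57, 184, 125] 14.5 [36, 174, 112] 16.0 [36, 174, 112] 17.5 [35, 173, 112] 19.0 [37, 174, 113] 20.5 [36, 173, 112] 22.0 [36, 174, 112] 23.5 [32, 172, 111] 25.0 [12, 150, 100] 26.5 [9, 119, 154]
```

View pics/r3.png

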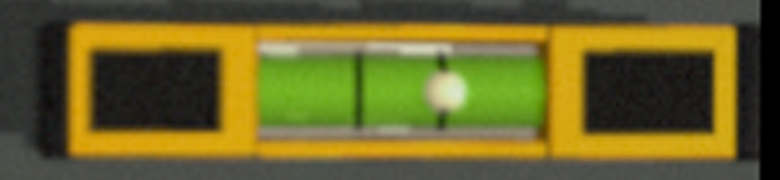

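Lines at strip px 359 and 441 (13.7 mm apart, as expected) and bubble at 446, which is about 7.8 mm towards +y. The screw end must rise by about 2.4 rad clockwise, including a small bias for the press. The tall grey canister near the knob keeps the gripper yaw within ±0.8, so I will use two strokes.

```bash
python3 - <<'E'
from h import *
plan([.58,.211,.27],.62,8,60)
E
```

```text
now [0.5055 0.298  0.2045] yaw -0.094 d 0.714
[[0.0, -0.0, -0.089, -0.99, 1.03, -0.82, 60], [0.0, -0.0, -0.089, -1.08, 0.94, -0.82, 60], [0.0, -0.0, -0.089, -1.16, 0.84, -0.82, 60], [0.0, -0.0, -0.089, -1.23, 0.73, -0.82, 60], [0.0, -0.0, -0.089, -1.29, 0.62, -0.82, 60], [0.0, -0.0, -0.089, -1.34, 0.5, -0.82, 60], [0.0, -0.0, -0.089, -1.38, 0.38, -0.82, 60], [0.0, -0.0, -0.089, -1.41, 0.25, -0.82, 60]]
```

Call:
{"name": "step_arm", "arguments": {"motion": [[0,0,-0.089,0,1,-2.2,60],[0,0,-0.089,-1,1,-2.2,60],[0,0,-0.089,-1.2,0.8,-2.2,60],[0,0,-0.089,-1.5,0.7,0,60],[0,0,-0.089,-1.5,0.6,0,60],[0,0,-0.089,-1.6,0.5,0,60],[0,0,-0.089,-1.6,0.4,0,60],[0,0,-0.089,-1.6,0.3,0,60]]}}

```text
time: 10.0
ee_pos: [0.5851, 0.2101, 0.2704]
eef_rot: [0.457, 0.889, 0.0, -0.0]
contact_force: [-0.1, -0.5, -0.5]
gripper_width: 0.0524
grip_force: 0.0
```

Call:
{"name": "step_arm", "arguments": {"motion": [[0,0,0,0,0,0,60],[0,0,0,0,0,0,60]]}}

```text
time: 10.2
ee_pos: [0.5845, 0.2104, 0.2704]
eef_rot: [0.46, 0.888, 0.0, -0.0]
contact_force: [0.0, -0.1, -0.4]
gripper_width: 0.0525
grip_force: 0.0
```

```bash
python3 - <<'E'
from h import *
st();P=camera_params("wrist");im=snapshot("wrist");cv2.imwrite("pics/w4.png",im)
for m in masks_of("wrist","knob_grip")[:2]:
    b=m["bbox"];print("knob",m["conf"],np.round(b),ray("wrist",((b[0]+b[2])/2,(b[1]+b[3])/2),.066,P))
E
```

```text
t 10.2 p [0.5845 0.2104 0.2704] F [ 0.  -0.1 -0.4] w 0.0525 g 0.0 j [ 0.23  0.42  1.5   0.    1.22 -0.38]
knob 0.95 [237.  97. 275. 131.] [0.54012615 0.26848179 0.066     ]
```

View pics/w4.png

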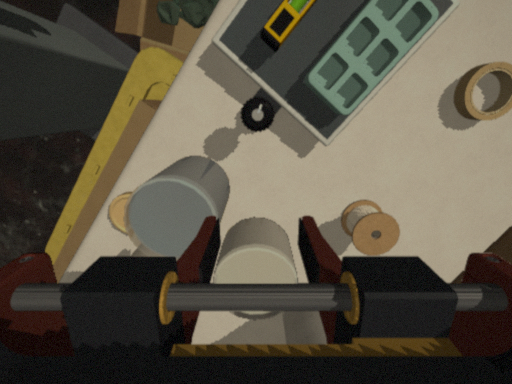

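The knob is unobstructed at px (257,114). The grey canister's base edge is near (215,165), so I'll check clearance against it.

```bash
python3 - <<'E'
from h import *
P=camera_params("wrist")
for uv in [(190,156),(215,163),(229,185)]: print(ray("wrist",uv,0,P).round(3))
for h in (.1,.13,.16): print(h,ray("wrist",(172,213),h,P).round(3), ray("wrist",(215,213),h,P).round(3))
plan([.540,.2685,.175],.62,6,60)
E
```

```text
[0.498 0.171 0.   ]
[0.531 0.182 0.   ]
[0.564 0.167 0.   ]
0.1 [0.525 0.139 0.1  ] [0.561 0.165 0.1  ]
0.13 [0.527 0.155 0.13 ] [0.558 0.178 0.13 ]
0.16 [0.528 0.172 0.16 ] [0.556 0.191 0.16 ]
now [0.584  0.2107 0.2705] yaw 0.616 d 0.004
[[-0.0, -0.0, -0.001, 1.21, -0.04, 1.59, 60], [-0.0, -0.0, -0.001, 1.21, -0.04, 1.59, 60], [-0.0, -0.0, -0.001, 1.21, -0.04, 1.59, 60], [-0.0, -0.0, -0.001, 1.21, -0.04, 1.59, 60], [-0.0, -0.0, -0.001, 1.21, -0.04, 1.59, 60], [-0.0, -0.0, -0.001, 1.21, -0.04, 1.59, 60]]
```

Call:
{"name": "step_arm", "arguments": {"motion": [[0,0,0,2.4,-0.1,0,60],[0,0,0,2.4,-0.1,1,60],[0,0,0,2.4,0,3,60],[0,0,0,0,0,4,60],[0,0,0,0,0,4,60],[0,0,0,0,0,3.2,60],[0,0,0,0,0,0,60],[0,0,0,0,0,0,60]]}}

```text
time: 11.1
ee_pos: [0.5408, 0.2679, 0.1189]
eef_rot: [0.459, 0.888, -0.0, -0.0]
contact_force: [0.2, -0.2, 0.8]
gripper_width: 0.0527
grip_force: 0.0
```

```bash
python3 - <<'E'
from h import *
st();plan([.540,.2685,.118],.62,1,60)
E
```

```text
t 11.1 p [0.5408 0.2679 0.1189] F [ 0.2 -0.2  0.8] w 0.0527 g 0.0 j [ 0.35  0.57  1.67  0.    0.89 -0.27]
now [0.5408 0.2679 0.1189] yaw 0.617 d 0.003
[[-0.001, -0.001, -0.003, 0.1, -0.03, 0.09, 60]]
```

Call:
{"name": "step_arm", "arguments": {"motion": [[0,0,0,0.1,0,0.1,60],[0,0,0,0,0,0,20],[0,0,0,0,0,0,20],[0,0,0,0,0,0,20],[0,0,0,0,0,0,20],[0,0,0,0,0,0,20]], "newtons": 25}}

```text
time: 11.7
ee_pos: [0.5413, 0.2683, 0.1189]
eef_rot: [0.459, 0.888, 0.001, 0.001]
contact_force: [-0.9, -0.6, 5.6]
gripper_width: 0.0341
grip_force: 25.0
```

Call:
{"name": "step_arm", "arguments": {"motion": [[0,0,0.15,0,0,0,20],[0,0,0.15,0,0,0,20],[0,0,0.15,0,0,0,20],[0,0,0.15,0,0,0,20],[0,0,0.15,0,0,0,20],[0,0,0.15,0,0,0,20],[0,0,0.15,0,0,0,20],[0,0,0.15,0,0,0,20]]}}

```text
time: 12.5
ee_pos: [0.541, 0.2683, 0.1189]
eef_rot: [0.882, 0.471, 0.001, -0.0]
contact_force: [-2.3, -0.1, 8.1]
gripper_width: 0.0341
grip_force: 25.0
```

Call:
{"name": "step_arm", "arguments": {"motion": [[0,0,0.05,0,0,0,20],[0,0,0,0,0,0,20],[0,0,0,0,0,0,20]]}}

```text
time: 12.8
ee_pos: [0.5411, 0.2683, 0.1189]
eef_rot: [0.892, 0.452, 0.001, -0.0]
contact_force: [-3.1, -0.4, 7.1]
gripper_width: 0.0341
grip_force: 25.0
```

```bash
python3 - <<'E'
from h import *
st();plan([.540,.2685,.118],.62,9,60);print(env.observe()["torque"])
E
```

```text
t 12.8 p [0.5411 0.2683 0.1189] F [-3.1 -0.4  7.1] w 0.0341 g 25.0 j [0.35 0.57 1.67 0.   0.89 0.98]
now [0.5411 0.2683 0.1189] yaw -0.633 d 1.253
[[0.0, -0.0, -0.139, -0.01, -0.01, 0.01, 60], [0.0, -0.0, -0.139, -0.0, -0.01, 0.01, 60], [0.0, -0.0, -0.139, -0.0, -0.01, 0.01, 60], [0.0, -0.0, -0.139, -0.0, -0.01, 0.01, 60], [0.0, -0.0, -0.139, 0.0, -0.01, 0.01, 60], [0.0, -0.0, -0.139, 0.0, -0.01, 0.01, 60], [0.0, -0.0, -0.139, 0.0, -0.01, 0.01, 60], [0.0, -0.0, -0.139, 0.01, -0.01, 0.01, 60], [0.0, -0.0, -0.139, 0.01, -0.01, 0.01, 60]]
[-0.09272432  0.22771653 -0.07658586]
```

Call:
{"name": "step_arm", "arguments": {"motion": [[0,0,0,0,0,0,60],[0,0,0,0,0,0,60],[0,0,0,0,0,0,60],[0,0,0,0,0,0,60],[0,0,-0.14,0,0,0,60],[0,0,-0.14,0,0,0,60],[0,0,-0.14,0,0,0,60],[0,0,-0.14,0,0,0,60]]}}

```text
time: 13.6
ee_pos: [0.5406, 0.2681, 0.1175]
eef_rot: [0.73, 0.683, -0.0, -0.0]
contact_force: [-0.0, 0.7, 0.1]
gripper_width: 0.0525
grip_force: 0.0
```

Call:
{"name": "step_arm", "arguments": {"motion": [[0,0,-0.14,0,0,0,60],[0,0,-0.14,0,0,0,60],[0,0,-0.14,0,0,0,60],[0,0,-0.14,0,0,0,60],[0,0,0,0,0,0,60],[0,0,0,0,0,0,60]]}}

```text
time: 14.2
ee_pos: [0.5407, 0.2681, 0.1176]
eef_rot: [0.517, 0.856, 0.0, -0.0]
contact_force: [-0.4, 1.1, -0.2]
gripper_width: 0.0526
grip_force: 0.0
```

Call:
{"name": "step_arm", "arguments": {"motion": [[0,0,0,0,0,0,20],[0,0,0,0,0,0,20],[0,0,0,0,0,0,20],[0,0,0,0,0,0,20],[0,0,0,0,0,0,20]]}}

```text
time: 14.7
ee_pos: [0.5412, 0.2684, 0.1177]
eef_rot: [0.516, 0.857, 0.0, 0.0]
contact_force: [2.4, 2.1, -2.1]
gripper_width: 0.0338
grip_force: 25.0
```

Call:
{"name": "step_arm", "arguments": {"motion": [[0,0,0.14,0,0,0,20],[0,0,0.14,0,0,0,20],[0,0,0.14,0,0,0,20],[0,0,0.14,0,0,0,20],[0,0,0.14,0,0,0,20],[0,0,0.14,0,0,0,20],[0,0,0.14,0,0,0,20],[0,0,0.14,0,0,0,20]]}}

```text
time: 15.5
ee_pos: [0.5411, 0.2684, 0.1177]
eef_rot: [0.893, 0.449, 0.0, -0.0]
contact_force: [1.2, 1.9, -2.6]
gripper_width: 0.0342
grip_force: 25.0
```

Call:
{"name": "step_arm", "arguments": {"motion": [[0,0,0,0,0,0,20],[0,0,0,0,0,0,20],[0,0,0,0,0,0,60],[0,0,0,0,0,0,60],[0,0,0,0,0,0,60],[0,0,0,0,0,0,60]]}}

```text
time: 16.1
ee_pos: [0.5404, 0.268, 0.1177]
eef_rot: [0.892, 0.452, -0.0, -0.0]
contact_force: [0.6, 1.0, -0.4]
gripper_width: 0.0526
grip_force: 0.0
```

```bash
python3 - <<'E'
from h import *
st();plan([.508,.297,.2],-.093,8,60)
E
```

```text
t 16.1 p [0.5404 0.268  0.1177] F [ 0.6  1.  -0.4] w 0.0526 g 0.0 j [0.35 0.58 1.67 0.   0.89 0.98]
now [0.5404 0.268  0.1177] yaw -0.632 d 0.539
[[-0.0, 0.0, -0.067, 0.05, -0.54, -1.03, 60], [-0.0, 0.0, -0.067, 0.09, -0.54, -1.03, 60], [-0.0, 0.0, -0.067, 0.12, -0.53, -1.03, 60], [-0.0, 0.0, -0.067, 0.16, -0.52, -1.03, 60], [-0.0, 0.0, -0.067, 0.19, -0.51, -1.03, 60], [-0.0, 0.0, -0.067, 0.23, -0.49, -1.03, 60], [-0.0, 0.0, -0.067, 0.26, -0.48, -1.03, 60], [-0.0, 0.0, -0.067, 0.29, -0.46, -1.03, 60]]
```

Call:
{"name": "step_arm", "arguments": {"motion": [[0,0,0,0,0,-4,60],[0,0,-0.09,0.2,-0.7,-4,0],[0,0,-0.09,0.2,-0.7,0,0],[0,0,-0.09,0.2,-0.7,0,0],[0,0,-0.09,0.2,-0.7,0,0],[0,0,-0.09,0.3,-0.7,0,0],[0,0,-0.09,0.3,-0.6,0,0],[0,0,0,0,0,0,0]], "newtons": 10}}

```text
time: 16.9
ee_pos: [0.5078, 0.2975, 0.1976]
eef_rot: [0.739, 0.674, -0.0, -0.0]
contact_force: [-0.4, -0.0, -0.2]
gripper_width: 0.0018
grip_force: 0.0
```

Call:
{"name": "step_arm", "arguments": {"motion": [[0,0,0,0,0,0,0],[0,0,0,0,0,0,0]]}}

```text
time: 17.1
ee_pos: [0.5091, 0.2971, 0.1977]
eef_rot: [0.74, 0.673, 0.0, 0.0]
contact_force: [-0.7, 0.0, -0.3]
gripper_width: 0.0001
grip_force: 0.0
```

```bash
cat >> bub.py <<'E'
def bubble(r):
    """bubble offset from middle of lines, mm towards plate +y: lines = dark in green, bubble = pale (blue high)"""
    m=cv2.GaussianBlur(r,(5,5),0)[50:70].astype(float).mean(0)[150:370];x=np.arange(150,370)*.25-65
    w=np.clip(m[:,0]-70,0,None);b=(w*x).sum()/w.sum() if w.sum()>0 else None
    edge=cv2.GaussianBlur(r,(3,3),0)[36:84].astype(float)
    g=np.r_[edge[4:10],edge[-10:-4]].mean(0)[150:370].sum(1)
    d=[(round(x[i],2),int(m[i,1])) for i in range(2,218) if m[i,1]<140 and m[i,1]==m[max(0,i-8):i+9,1].min()]
    return b,d
E
python3 - <<'E'
from bub import *
st();r=look("pics/w5.png");print(bubble(r))
cv2.imwrite("pics/r5.png",cv2.resize(r,None,fx=1.5,fy=1.5))
print(bubble(rect(camera_params("wrist"),cv2.imread("pics/w3.png"))))
E
```

```text
t 17.1 p [0.5091 0.2971 0.1977] F [-0.7  0.  -0.3] w 0.0001 g 0.0 j [ 0.41  0.45  1.65 -0.    1.04  0.51]
(np.float64(0.5290674449055681), [(np.float64(-5.5), 108), (np.float64(8.5), 91), (np.float64(26.0), 108)])
(np.float64(7.98519765233903), [(np.float64(-6.25), 86), (np.float64(7.25), 127), (np.float64(24.0), 98)])
```

View pics/r5.png

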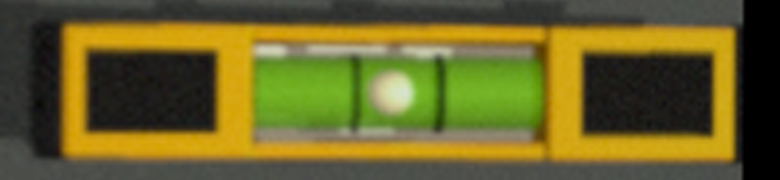

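The bubble now stands between the lines: lines at px 355 and 440, bubble at 391, about -1 mm towards the screw, as biased. Next is the press on the screw-side thumb pad with closed fingers.

```bash
python3 - <<'E'
from h import *
plan([.5104,.3534,.148],-.093,4,0)
E
```

```text
now [0.5091 0.2971 0.1977] yaw -0.095 d 0.002
[[0.0, -0.0, -0.0, 1.4, -0.1, 1.24, 0], [0.0, -0.0, -0.0, 1.4, -0.1, 1.24, 0], [0.0, -0.0, -0.0, 1.4, -0.1, 1.24, 0], [0.0, -0.0, -0.0, 1.41, -0.1, 1.24, 0]]
```

Call:
{"name": "step_arm", "arguments": {"motion": [[0,0,0,2.8,-0.2,0,0],[0,0,0,2.8,-0.2,2,0],[0,0,0,0,0,2,0],[0,0,0,0,0,1,0],[0,0,0,0,0,0,0],[0,0,0,0,0,0,0]]}}

```text
time: 17.75
ee_pos: [0.5102, 0.3529, 0.1479]
eef_rot: [0.74, 0.673, -0.0, -0.0]
contact_force: [-0.6, 0.3, -0.0]
gripper_width: 0.0005
grip_force: 0.0
```

Call:
{"name": "step_arm", "arguments": {"motion": [[0,0,0,0,0,0.1,0],[0,0,0,0,0,0.1,0],[0,0,0,0,0,0.1,0],[0,0,0,0,0,0.1,0],[0,0,0,0,0,0,0]]}}

```text
time: 18.25
ee_pos: [0.51, 0.3534, 0.1438]
eef_rot: [0.739, 0.673, 0.0, -0.0]
contact_force: [0.4, 0.0, 0.0]
gripper_width: 0.0005
grip_force: 0.0
```

Call:
{"name": "step_arm", "arguments": {"motion": [[0,0,0,0,0,0.1,0],[0,0,0,0,0,0,0]]}}

```text
time: 18.45
ee_pos: [0.5099, 0.3534, 0.1426]
eef_rot: [0.739, 0.673, -0.0, -0.0]
contact_force: [-0.9, 0.2, 0.0]
gripper_width: 0.0006
grip_force: 0.0
```

Call:
{"name": "step_arm", "arguments": {"motion": [[0,0,0,0,0,0.1,0],[0,0,0,0,0,0,0],[0,0,0,0,0,0,0]]}}

```text
time: 18.75
ee_pos: [0.5099, 0.3534, 0.1416]
eef_rot: [0.739, 0.673, -0.0, -0.0]
contact_force: [-0.2, 0.1, -0.0]
gripper_width: 0.0001
grip_force: 0.0
```

Call:
{"name": "step_arm", "arguments": {"motion": [[0,0,0,0,0,0.05,0],[0,0,0,0,0,0,0],[0,0,0,0,0,0,0]]}}

```text
time: 19.05
ee_pos: [0.51, 0.3534, 0.1412]
eef_rot: [0.739, 0.673, 0.0, -0.0]
contact_force: [-0.2, 0.5, -0.9]
gripper_width: 0.0008
grip_force: 0.0
```

Call:
{"name": "step_arm", "arguments": {"motion": [[0,0,0,0,0,0.05,0],[0,0,0,0,0,0,0],[0,0,0,0,0,0,0]]}}

```text
time: 19.35
ee_pos: [0.51, 0.3534, 0.141]
eef_rot: [0.739, 0.673, 0.0, 0.0]
contact_force: [-1.0, -1.3, 4.0]
gripper_width: 0.0007
grip_force: 2.3
```

Call:
{"name": "step_arm", "arguments": {"motion": [[0,0,0,0,0,0.05,0],[0,0,0,0,0,0,0],[0,0,0,0,0,0,0]]}}

```text
time: 19.65
ee_pos: [0.51, 0.3534, 0.1409]
eef_rot: [0.739, 0.674, 0.0, 0.0]
contact_force: [-2.1, -1.2, 8.3]
gripper_width: 0.0005
grip_force: 4.0
```

Call:
{"name": "step_arm", "arguments": {"motion": [[0,0,0,0,0,0.02,0],[0,0,0,0,0,0,0],[0,0,0,0,0,0,0],[0,0,0,0,0,0,0],[0,0,0,0,0,0,0],[0,0,0,0,0,0,0]]}}

```text
time: 20.25
ee_pos: [0.51, 0.3533, 0.1408]
eef_rot: [0.739, 0.673, 0.0, 0.0]
contact_force: [-2.4, -2.2, 9.7]
gripper_width: 0.0005
grip_force: 4.5
```

```bash
python3 - <<'E'
from bub import *
st();r=look("pics/w6.png");print(bubble(r));st()
a=cv2.resize(r,None,fx=1.4,fy=1.4);b=cv2.resize(cv2.imread("pics/w6.png"),None,fx=.8,fy=.8)
c=np.zeros((a.shape[0]+b.shape[0],a.shape[1],3),np.uint8);c[:a.shape[0]]=a;c[a.shape[0]:,:b.shape[1]]=b;cv2.imwrite("pics/c6.png",c)
E
```

```text
t 20.25 p [0.51   0.3533 0.1408] F [-2.4 -2.2  9.7] w 0.0005 g 4.5 j [ 0.49  0.56  1.62 -0.    0.96  0.59]
(np.float64(0.7899933590363224), [(np.float64(-6.75), 85), (np.float64(7.5), 98)])
t 20.3 p [0.51   0.3533 0.1408] F [-1.8 -2.3  9.6] w 0.0003 g 4.5 j [ 0.49  0.56  1.62 -0.    0.96  0.59]
```

View pics/c6.png

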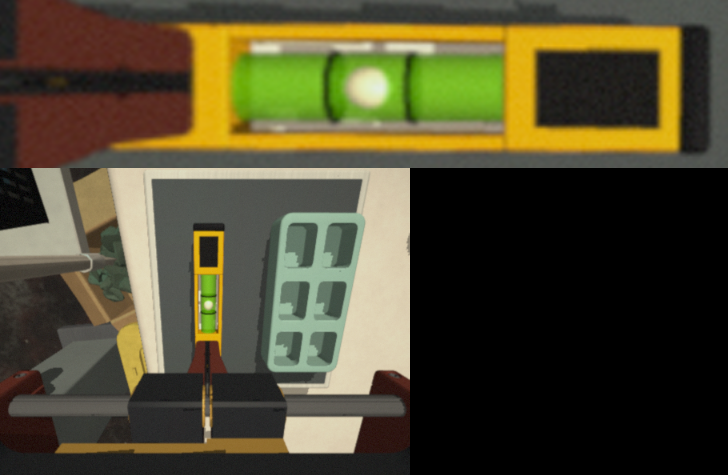

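With 9.7 N on the thumb pad, the bubble (px 367) stands between the lines (330 and 410), about 0.4 mm off centre. Nothing else was disturbed, so I'm handing in.

```bash
python3 - <<'E'
from h import *
st();print(order.sign_off())
E
```

```text
t 20.3 p [0.51   0.3533 0.1408] F [-1.8 -2.3  9.6] w 0.0003 g 4.5 j [ 0.49  0.56  1.62 -0.    0.96  0.59]
the job is handed in; nothing more can be done
None
```

I handed the job in at 20.3 s with the level flat on the strip and pressed at about 9.6 N. The bubble was between the lines, about 0.4 mm off centre, and no knob correction was needed after pressing.

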